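Spread a heap of clamp blocks over a wash tray, pockets down

ROBOT

A 7-joint arm with a two-finger parallel gripper is mounted at the origin on the work surface. World frame = base frame: x ahead of the robot, y to its left, z up, the work surface at z = 0. Lengths are in mm, angles in degrees, forces in N, time in s.
With the tool pointing down it reaches from about 400 to 850 mm from the base axis. Payload 4.5 kg.
Tool frame: the origin (TCP) lies where the fingers leave the gripper's body, on its centre line; the fingertips stand 73 mm ahead of it and the grasp point (between the pads) lies 54 mm ahead of it (hold_point_z is the distance from the TCP to the grasp point, in mm); z points along the fingers, y is the line along which they close (so a half turn about z gives the same grasp; the last joint's range is limited). The gripper opens to 85 mm and grips with 20 to 120 N. Pads are 22 mm wide; open, the fingers measure 114 mm over their backs; the gripper's body (76 mm by 85 mm) begins 54 mm behind the grasp point. The pads swing forward as they close: fully open they stand 13 mm farther back than shut.
Start: joints at [-64.756, 39.483, -11.15, 89.685, 9.013, 51.709, -12.324], TCP at [247.278, 574.022, 303.917] pointing down, gripper open.
Joint ranges: [-172.22, 172.22], [-26.19, 119.32], [-84.43, 86.54], [7.71, 146.69], [-57.33, 237.33], [2.42, 119.75], [-152.13, 152.13]. Speed limits (degrees/s): [147.25, 147.25, 180, 180, 180, 180, 180].

INTERFACE

Orientations are given as [roll, pitch, yaw] about the fixed x, y, z axes, in that order (R = Rz(yaw) Ry(pitch) Rx(roll)).
In Python, from cell import sense, snapshot, hand_in, hold_point_z gives the robot as it stands.
- The arm moves only by the tool play_rows, never from a script. Its argument "increments" is a list of rows, each a list of 7 numbers: the shift along the tool's x, y, z in units of 0.3 m (1.0 is 0.3 m), then the turn, a rotation vector about the tool's x, y, z in units of 45 degrees (1.0 is 45 degrees), then the closure, from -1 (fully open) to 1 (shut). A call has 1 to 10 rows; each row is the pose to reach, as a shift and turn from the pose commanded when the call began, along the tool's axes at that moment; what a row does not reach only later rows make up. A row lasts 1/8 s, in which the tool goes at most 62.5 mm and 10.7 degrees, less where a joint would pass 70% of its speed; a pose out of reach is approached as far as the arm can. A call with a number of a shift or a turn outside -1 to 1 is refused whole. A call with a gripper value outside its range is refused whole. The fingers move at their own pace and stop on an object; the grip force is fixed at half the most. Time passes only in rows, so rows that repeat a pose let the fingers close. It gives the time, the measured TCP pose, the force, the opening and the grip force at its end, in the units of the state.
- sense(): the state, without advancing time (a new reading comes with each control period).
- snapshot(name): name is "side" or "top"; returns a dict with "img" (420x560x3 uint8, red, green, blue), "mtx" (3x3 intrinsics, pixels), "pose" (4x4, takes a point from camera to world coordinates). Camera axes: x right, y up, looking along -z (the intrinsics and any distortion apply to the point x, -y, -z); pixel columns grow to the right and rows downward; lengths in mm; the calibration is good to about 2 mm. A picture is of the moment at which its call begins. There is no depth.
- hand_in(): hands the job in; it is judged then, once.
The state is a dict: "clock": time; "qpos": joint angles; "dq": joint speeds; "joint_torque": joint torques, N m; "position": TCP position; "tcp_rot": TCP orientation; "wrist_force": force on the tool from outside, world axes, zero at the start; "moment": the same for the moment, N m; "width": finger opening in mm; "grip_force": force on a finger pad.
Only numpy, scipy, OpenCV 4.12 (cv2) and the standard library are available. Lean on these libraries where they do the work, as an engineer would, in place of code of your own. Each camera call takes 0.05 s, during which the arm holds its last target. There are 200 camera calls.

TASK

Spread the heap of five clamp blocks evenly over the whole wash tray in a single layer: each lying flat inside the tray with its pocket facing down so that it drains (turn over any that lies pocket up), at least one in each quarter of the tray, and neighbours at least 110 mm apart from centre to centre. Do not drop or throw the blocks, and leave the die set, the air cylinder and the carton where they stand.

Things in the scene. Friction and masses are not known exactly. Their poses are not given: they have to be found in the camera images.
- tray: Shallow steel wash tray fixed to the bench, 310 (own x) x 430 mm (own y) outside, 300 x 420 inside, walls 5 mm thick, 34 mm high over all, floor 5 mm thick. Origin at the centre of its underside, on the bench. Its quarters are divided by its own x and y axes.
- block_1: Aluminium clamp block 80 (own x) x 44 (own y) x 36 mm high (own z), 0.17 to 0.35 kg, origin at its centre. The face at own +z is solid, the one at own -z has an open pocket 56 x 24 mm, 24 deep. Pocket down = own z up. Starts in the bottom row of the heap: three loose blocks side by side, 2 to 4 mm apart (no room for a finger), long sides within 0.3 rad of the tray's y; one lies pocket up.
- block_2: aluminium block exactly like block_1; at the start it lies in the bottom row of three.
- block_3: aluminium block exactly like block_1; at the start it lies in the bottom row of three, at an end or in the middle, and is the one that lies pocket up (own z down).
- block_4: aluminium block exactly like block_1; at the start it lies pocket down on top of the bottom row, its long side within 0.6 rad of the tray's y.
- block_5: aluminium block exactly like block_1; at the start it lies pocket down on top of the bottom row, beside block_4, its long side within 0.6 rad of the tray's y.
- die_set: Bystander: small steel die set, two plates 110 x 90 mm on four posts, 100 mm high; origin at the centre of its underside, standing to the left (+y) of the tray.
- cylinder: Bystander: compact air cylinder, square aluminium body 60 x 60 x 55 mm with a rod on top, 87 mm high in all; origin at the centre of its underside, to the right (-y) of the tray.
- carton: Bystander: closed cardboard carton 100 x 80 x 65 mm; origin at the centre of its underside, to the right (-y) of the tray.
Things that resemble listed ones, but are neither listed nor needed, are in the scene too. What is shaped like the block_1 but blue or green is not meant. What is shaped like the block_3 but pink is not meant.

How it is judged (in metres and radians):
At the end, for the whole second after the job is handed in: All five blocks lie flat on the tray's floor, inside its walls, pocket down (own z within 0.12 rad of vertical, centre 17 to 29 mm above the tray's underside) and at rest; every two block centres are more than 110 mm apart; each quarter of the tray holds at least one block centre (angle between each of block_1, block_2, block_3, block_4, block_5's own z axis and vertical below 0.12 rad and z of block_1 in the frame of tray between 0.017 and 0.029 m and x of block_1 in the frame of tray between -0.15 and 0.15 m and y of block_1 in the frame of tray between -0.21 and 0.21 m and linear speed of each of block_1, block_2, block_3, block_4, block_5 below 0.02 m/s and z of block_2 in the frame of tray between 0.017 and 0.029 m and x of block_2 in the frame of tray between -0.15 and 0.15 m and y of block_2 in the frame of tray between -0.21 and 0.21 m and z of block_3 in the frame of tray between 0.017 and 0.029 m and x of block_3 in the frame of tray between -0.15 and 0.15 m and y of block_3 in the frame of tray between -0.21 and 0.21 m and z of block_4 in the frame of tray between 0.017 and 0.029 m and x of block_4 in the frame of tray between -0.15 and 0.15 m and y of block_4 in the frame of tray between -0.21 and 0.21 m and z of block_5 in the frame of tray between 0.017 and 0.029 m and x of block_5 in the frame of tray between -0.15 and 0.15 m and y of block_5 in the frame of tray between -0.21 and 0.21 m and horizontal distance between block_1 and block_2 above 0.11 m and horizontal distance between each of block_1, block_2 and block_3 above 0.11 m and horizontal distance between each of block_1, block_2, block_3 and block_4 above 0.11 m and horizontal distance between each of block_1, block_2, block_3, block_4 and block_5 above 0.11 m and ((x of block_1 in the frame of tray below 0 m and y of block_1 in the frame of tray below 0 m) or (x of block_2 in the frame of tray below 0 m and y of block_2 in the frame of tray below 0 m) or (x of block_3 in the frame of tray below 0 m and y of block_3 in the frame of tray below 0 m) or (x of block_4 in the frame of tray below 0 m and y of block_4 in the frame of tray below 0 m) or (x of block_5 in the frame of tray below 0 m and y of block_5 in the frame of tray below 0 m)) and ((x of block_1 in the frame of tray below 0 m and y of block_1 in the frame of tray above 0 m) or (x of block_2 in the frame of tray below 0 m and y of block_2 in the frame of tray above 0 m) or (x of block_3 in the frame of tray below 0 m and y of block_3 in the frame of tray above 0 m) or (x of block_4 in the frame of tray below 0 m and y of block_4 in the frame of tray above 0 m) or (x of block_5 in the frame of tray below 0 m and y of block_5 in the frame of tray above 0 m)) and ((x of block_1 in the frame of tray above 0 m and y of block_1 in the frame of tray below 0 m) or (x of block_2 in the frame of tray above 0 m and y of block_2 in the frame of tray below 0 m) or (x of block_3 in the frame of tray above 0 m and y of block_3 in the frame of tray below 0 m) or (x of block_4 in the frame of tray above 0 m and y of block_4 in the frame of tray below 0 m) or (x of block_5 in the frame of tray above 0 m and y of block_5 in the frame of tray below 0 m)) and ((x of block_1 in the frame of tray above 0 m and y of block_1 in the frame of tray above 0 m) or (x of block_2 in the frame of tray above 0 m and y of block_2 in the frame of tray above 0 m) or (x of block_3 in the frame of tray above 0 m and y of block_3 in the frame of tray above 0 m) or (x of block_4 in the frame of tray above 0 m and y of block_4 in the frame of tray above 0 m) or (x of block_5 in the frame of tray above 0 m and y of block_5 in the frame of tray above 0 m))); the robot touches nothing.
It fails at once if the die set is moved by more than 20 mm (distance of die_set from where it was at the start of the episode above 0.02 m).
It fails at once if the cylinder is moved by more than 20 mm (distance of cylinder from where it was at the start of the episode above 0.02 m).
It fails at once if the carton is moved by more than 20 mm (distance of carton from where it was at the start of the episode above 0.02 m).
It fails at once if a block is dropped or thrown (faster than 1.3 m/s) (linear speed of any of block_1, block_2, block_3, block_4, block_5 above 1.3 m/s).
It also fails if it takes over 72 s, if anything falls off the work surface, if the arm or the gripper's body presses on something with over 40 N, if the wrist force passes 120 N, or if a joint passes its speed limit or range.

## Working session

There is one attempt and no reset: what is moved stays moved. The work goes in short steps, Python scripts to look and compute and a tool call to move; the robot and the scene stay as the last step left them, time stands still between calls to the robot, and variables do not carry over. Pictures are saved under pics/ and viewed, at most 10 in all, crops included, and the job is handed in when it is done.

Besides the shell and the picture viewer there is one more tool, called after ">>>" as a command line: name --pt "numbers of a row" for each row, then --argument value for the rest. play_rows: Moves the arm, as the interface text tells. Shifts and turns lie within -1 to 1; 1 stands for 0.3 m of shift or 45 degrees of turn. Its arguments: {"type":"object","properties":{"increments":{"type":"array"}},"required":["increments"]}

```bash
mkdir -p pics; ls
python3 - <<'E'
from cell import *
import cv2
s=sense();print(s)
print(hold_point_z)
for n in("side","top"):
    d=snapshot(n);cv2.imwrite(f"pics/{n}0.png",d["img"][:,:,::-1]);print(n,d["mtx"],d["pose"].round(4),[k for k in d])
E
```

```text
pics
{'clock': 0.0, 'qpos': array([-64.75709903,  39.53611027, -11.14775324,  89.74691488,
         9.01331133,  51.70798581, -12.3228045 ]), 'dq': array([-0.03577435, -0.01693304, -0.03188235, -0.0658265 , -0.07267374,
        0.02022046, -0.06323786]), 'joint_torque': array([ 2.71532408e-04, -5.39606309e+01, -1.26663633e+00, -1.58544463e+01,
        9.07035166e-03,  9.36733559e-03,  8.07402444e-06]), 'position': array([247.0858772 , 573.51024752, 303.04382594]), 'tcp_rot': array([-1.79891327e+02,  6.17092670e-03,  1.56702985e+02]), 'wrist_force': array([ 0.79971169,  0.04722215, -0.33881678]), 'moment': array([-0.0290222 ,  0.00493879, -0.00935274]), 'grip_force': 0.0, 'width': 85.51170009293071}
53.900000000000006
side [[467.25964337   0.         279.71908638]
 [  0.         467.25964337 207.72726991]
 [  0.           0.           1.        ]] [[-9.554000e-01  1.700000e-01 -2.416000e-01  2.857633e+02]
 [-2.943000e-01 -4.777000e-01  8.278000e-01  9.095833e+02]
 [ 2.530000e-02  8.619000e-01  5.064000e-01  6.387437e+02]
 [ 0.000000e+00  0.000000e+00  0.000000e+00  1.000000e+00]] ['img', 'mtx', 'pose']
top [[433.00262732   0.         287.87735245]
 [  0.         433.00262732 212.45539021]
 [  0.           0.           1.        ]] [[-2.660000e-02  9.916000e-01 -1.265000e-01  4.242049e+02]
 [-9.995000e-01 -2.450000e-02  1.820000e-02  2.269030e+01]
 [ 1.490000e-02  1.269000e-01  9.918000e-01  1.120850e+03]
 [ 0.000000e+00  0.000000e+00  0.000000e+00  1.000000e+00]] ['img', 'mtx', 'pose']
```

View pics/top0.png

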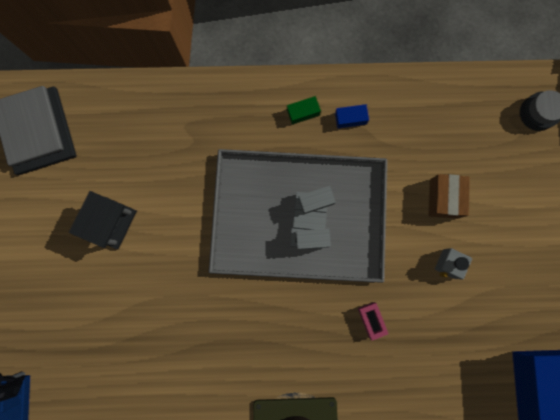

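View pics/side0.png

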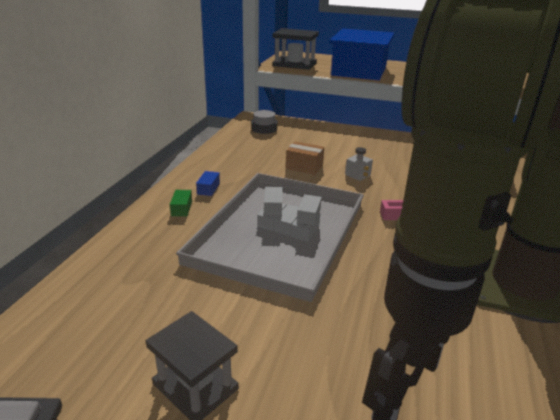

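The top view shows the tray with corners about (219,152), (386,159), (382,282) and (212,273), and the heap around (313,220). In the side view the heap is at about (290,215), with two blocks on top. I'll enlarge and boost the contrast next.

```bash
cat > h.py <<'E'
from cell import *
import cv2, numpy as np
from scipy.spatial.transform import Rotation as R
def enh(im,c0,r0,w,h,s,g=0.6):
    c=cv2.resize(im[r0:r0+h,c0:c0+w,::-1],None,fx=s,fy=s,interpolation=cv2.INTER_CUBIC).astype(float)
    lo,hi=np.percentile(c,1),np.percentile(c,99.7)
    return (255*np.clip((c-lo)/(hi-lo),0,1)**g).astype(np.uint8)
def pix2w(d,u,v,z):
    K=d["mtx"];P=d["pose"]
    r=P[:3,:3]@np.array([(u-K[0,2])/K[0,0],-(v-K[1,2])/K[1,1],-1])
    t=(z-P[2,3])/r[2]; return P[:3,3]+t*r
def w2pix(d,X):
    P=d["pose"];c=P[:3,:3].T@(np.asarray(X,float)-P[:3,3]);K=d["mtx"]
    return np.array([K[0,2]+K[0,0]*c[0]/-c[2],K[1,2]+K[1,1]*c[1]/c[2]])
def tri(pairs):
    A=[];b=[]
    for d,u,v in pairs:
        K=d["mtx"];P=d["pose"]
        r=P[:3,:3]@np.array([(u-K[0,2])/K[0,0],-(v-K[1,2])/K[1,1],-1]);r/=np.linalg.norm(r)
        M=np.eye(3)-np.outer(r,r);A.append(M);b.append(M@P[:3,3])
    return np.linalg.lstsq(np.vstack(A),np.hstack(b),rcond=None)[0]
E
python3 - <<'E'
from h import *
t=snapshot("top");s=snapshot("side")
a=enh(t["img"],260,175,100,85,6);cv2.imwrite("pics/t1.png",a)
b=enh(s["img"],240,175,100,75,8);cv2.imwrite("pics/s1.png",b)
print([pix2w(t,*c,34)[:2].round() for c in((219,152),(386,159),(382,282),(212,273))])
E
```

```text
[array([724., 176.]), array([ 696., -254.]), array([ 383., -227.]), array([416., 195.])]
```

View pics/t1.png

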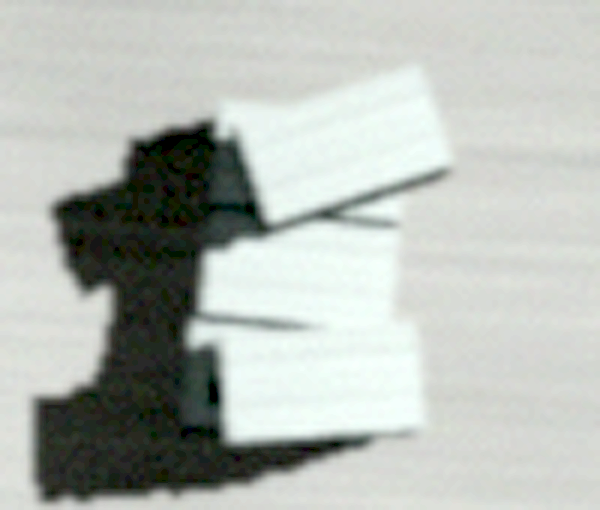

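View pics/s1.png

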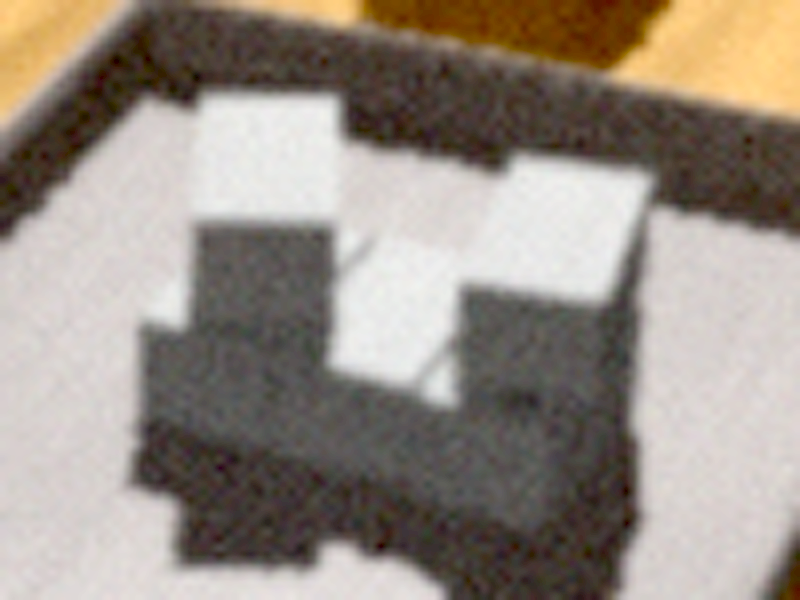

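```bash
cat >> h.py <<'E'
def down(yaw): return R.from_euler("xyz",[180,0,yaw],degrees=True)
def tilt(yaw,a):  # tool down, then turned by a about its own y
    return down(yaw)*R.from_euler("y",a,degrees=True)
def plan(wps,cur=None):
    """wps: (grasp point xyz, Rotation, closure, extra rows, max step); prints the rows from the present pose"""
    s=sense(); p0=np.array(s["position"]);r0=R.from_euler("xyz",s["tcp_rot"],degrees=True)
    pl,rl=p0,r0
    for g,r,c,ex,st in wps:
        p=np.asarray(g,float)-r.as_matrix()[:,2]*hold_point_z
        n=int(max(np.ceil(np.linalg.norm(p-pl)/st),np.ceil(np.degrees((rl.inv()*r).magnitude())/10.2),0))+ex
        d=r0.inv().apply(p-p0)/300; w=np.degrees((r0.inv()*r).as_rotvec())/45
        print(n,"x",[*d.round(3),*w.round(3),c]); pl,rl=p,r
E
python3 - <<'E'
from h import *
t=snapshot("top");s=snapshot("side")
T=lambda x,y:(t,x/6+260-.4,y/6+175-.4)
S=lambda x,y:(s,x/8+240-.4,y/8+175-.4)
A=[tri([T(343,147),S(266,159)]),tri([T(321.5,381),S(559,230)])]
print(np.round(A,1))
for nm,cs in(("A",((232,128),(420,68),(453,168),(268,225))),("B",((218,330),(415,322),(425,430),(228,443)))):
    P=np.array([pix2w(*T(*c),77)[:2] for c in cs]);d=P[1]-P[0]+P[2]-P[3]
    print(nm,P.mean(0).round(1),np.degrees(np.arctan2(d[1],d[0])).round(1),np.linalg.norm(d)/2)
# tray: minAreaRect from enhanced threshold is unreliable -> corners with side check
for c in((219,152),(386,159),(382,282),(212,273)): print(w2pix(s,pix2w(t,*c,34)).round(0))
# bottom row middle/visible edges at z=41
for c in((203,250),(197,315),(402,215),(390,325),(222,102),(190,322),(395,222)): print(c,pix2w(*T(*c),41)[:2].round(1))
E
```

```text
[[589.3 -67.9  75.5]
 [493.1 -56.1  75.1]]
A [588.4 -68. ] -73.8 79.99631812386872
B [493.4 -55.9] -88.4 79.50124526277172
[180. 252.]
[258. 172.]
[363. 194.]
[315. 287.]
(203, 250) [551.9 -10.8]
(197, 315) [524.7  -7.5]
(402, 215) [564.7 -94.8]
(390, 325) [518.5 -88. ]
(222, 102) [614.6 -20.6]
(190, 322) [521.8  -4.5]
(395, 222) [561.8 -91.7]
```

Run:
```python
from h import *
plan([((588.5,-68,140),down(106.2),-1,1,60)])
```

```text
14 x [np.float64(-1.891), np.float64(-1.515), np.float64(0.367), np.float64(-0.001), np.float64(0.0), np.float64(1.122), -1]
```

>>> play_rows --pt "-0.95 -0.757 0.18 0 0 0.561 -1" --pt "-0.95 -0.757 0.18 0 0 0.561 -1" --pt "-0.95 -0.757 0.18 0 0 0.561 -1" --pt "-0.95 -0.757 0.18 0 0 0.561 -1" --pt "-0.95 -0.757 0.18 0 0 0.561 -1" --pt "-0.95 -0.757 0.18 0 0 0.561 -1" --pt "-0.95 -0.757 0.18 0 0 0.561 -1"

```text
clock: 1.18
position: [421.4, 247.1, 249.4]
tcp_rot: [-179.8, 0.2, 130.9]
wrist_force: [-0.3, 0.4, -0.0]
width: 85.4
grip_force: 0.0
```

Run:
```python
from h import *
plan([((588.5,-68,140),down(106.2),-1,1,60)])
```

```text
8 x [np.float64(-1.158), np.float64(-0.266), np.float64(0.189), np.float64(-0.003), np.float64(0.004), np.float64(0.548), -1]
```

>>> play_rows --pt "-1 -0.266 0.189 0 0 0.548 -1" --pt "-1 -0.266 0.189 0 0 0.548 -1" --pt "-1 -0.266 0.189 0 0 0.548 -1" --pt "-1 -0.266 0.189 0 0 0.548 -1" --pt "-1 -0.266 0.189 0 0 0.548 -1" --pt "-1 -0.266 0.189 0 0 0.548 -1" --pt "-1 -0.266 0.189 0 0 0.548 -1"

```text
clock: 2.05
position: [558.0, -23.9, 193.1]
tcp_rot: [180.0, -0.1, 106.8]
wrist_force: [-0.6, 1.7, -0.8]
width: 85.9
grip_force: 0.0
```

Run:
```python
from h import *
D=down(106.2)
plan([((588.5,-68,90),D,-1,0,60),((588.5,-68,66),D,-1,1,30),((588.5,-68,66),D,1,3,30),((588.5,-68,120),D,1,0,40)])
```

```text
2 x [np.float64(-0.17), np.float64(0.055), np.float64(0.164), np.float64(0.0), np.float64(-0.002), np.float64(0.014), -1]
2 x [np.float64(-0.17), np.float64(0.055), np.float64(0.244), np.float64(0.0), np.float64(-0.002), np.float64(0.014), -1]
3 x [np.float64(-0.17), np.float64(0.055), np.float64(0.244), np.float64(0.0), np.float64(-0.002), np.float64(0.014), 1]
2 x [np.float64(-0.17), np.float64(0.055), np.float64(0.064), np.float64(0.0), np.float64(-0.002), np.float64(0.014), 1]
```

>>> play_rows --pt "-0.17 0.055 0.06 0 0 0.014 -1" --pt "-0.17 0.055 0.16 0 0 0.014 -1" --pt "-0.17 0.055 0.244 0 0 0.014 -1" --pt "-0.17 0.055 0.244 0 0 0.014 -1" --pt "-0.17 0.055 0.244 0 0 0.014 1" --pt "-0.17 0.055 0.244 0 0 0.014 1" --pt "-0.17 0.055 0.244 0 0 0.014 1" --pt "-0.17 0.055 0.244 0 0 0.014 1" --pt "-0.17 0.055 0.15 0 0 0.014 1" --pt "-0.17 0.055 0.064 0 0 0.014 1"

```text
clock: 3.3
position: [588.1, -69.1, 174.6]
tcp_rot: [-180.0, -0.0, 106.2]
wrist_force: [0.0, -1.4, -2.8]
width: 42.7
grip_force: 61.9
```

Run:
```python
from h import *
D=down(86)
plan([((629,-183,80),D,1,1,55),((629,-183,31),D,1,1,30),((629,-183,31),D,-1,1,30),((629,-183,110),D,-1,0,55)])
```

```text
4 x [np.float64(-0.403), np.float64(0.025), np.float64(0.136), np.float64(-0.001), np.float64(-0.0), np.float64(0.448), 1]
3 x [np.float64(-0.403), np.float64(0.026), np.float64(0.299), np.float64(-0.001), np.float64(-0.0), np.float64(0.448), 1]
1 x [np.float64(-0.403), np.float64(0.026), np.float64(0.299), np.float64(-0.001), np.float64(-0.0), np.float64(0.448), -1]
2 x [np.float64(-0.403), np.float64(0.025), np.float64(0.036), np.float64(-0.001), np.float64(-0.0), np.float64(0.448), -1]
```

>>> play_rows --pt "-0.2 0.012 0.05 0 0 0.22 1" --pt "-0.403 0.026 0.12 0 0 0.448 1" --pt "-0.403 0.026 0.136 0 0 0.448 1" --pt "-0.403 0.026 0.22 0 0 0.448 1" --pt "-0.403 0.026 0.28 0 0 0.448 1" --pt "-0.403 0.026 0.299 0 0 0.448 1" --pt "-0.403 0.026 0.299 0 0 0.448 1" --pt "-0.403 0.026 0.299 0 0 0.448 -1" --pt "-0.403 0.026 0.299 0 0 0.448 -1" --pt "-0.403 0.026 0.15 0 0 0.448 -1"

```text
clock: 4.55
position: [627.5, -182.2, 126.2]
tcp_rot: [-179.6, -0.1, 86.0]
wrist_force: [0.2, 0.4, 1.1]
width: 85.3
grip_force: 0.0
```

Run:
```python
from h import *
D=down(91.6);b=(493.2,-56)
plan([((*b,110),D,-1,1,58),((*b,66),D,-1,1,35),((*b,66),D,1,3,30),((*b,120),D,1,0,40)])
```

```text
5 x [np.float64(0.389), np.float64(-0.476), np.float64(-0.122), np.float64(-0.009), np.float64(-0.002), np.float64(-0.124), -1]
3 x [np.float64(0.389), np.float64(-0.475), np.float64(0.025), np.float64(-0.009), np.float64(-0.002), np.float64(-0.124), -1]
3 x [np.float64(0.389), np.float64(-0.475), np.float64(0.025), np.float64(-0.009), np.float64(-0.002), np.float64(-0.124), 1]
2 x [np.float64(0.389), np.float64(-0.477), np.float64(-0.155), np.float64(-0.009), np.float64(-0.002), np.float64(-0.124), 1]
```

>>> play_rows --pt "0 0 -0.122 0 0 0 -1" --pt "0.389 -0.476 -0.122 0 0 -0.124 -1" --pt "0.389 -0.476 -0.122 0 0 -0.124 -1" --pt "0.389 -0.476 -0.122 0 0 -0.124 -1" --pt "0.389 -0.476 -0.122 0 0 -0.124 -1" --pt "0.389 -0.476 -0.05 0 0 -0.124 -1" --pt "0.389 -0.476 0.025 0 0 -0.124 -1" --pt "0.389 -0.476 0.025 0 0 -0.124 -1" --pt "0.389 -0.476 0.025 0 0 -0.124 1" --pt "0.389 -0.476 0.025 0 0 -0.124 1"

```text
clock: 5.8
position: [496.0, -56.9, 122.3]
tcp_rot: [179.9, 0.0, 91.6]
wrist_force: [0.9, 0.2, 1.2]
width: 51.7
grip_force: 0.9
```

Run:
```python
from h import *
D=down(91.6);b=(493.2,-56);c=(460,-171);E=down(86)
plan([((*b,66),D,1,2,30),((*b,110),D,1,0,40),((*c,80),E,1,0,50),((*c,31),E,1,1,30),((*c,31),E,-1,2,30),((*c,120),E,-1,0,55)])
```

```text
3 x [np.float64(0.003), np.float64(-0.009), np.float64(0.008), np.float64(0.002), np.float64(0.0), np.float64(-0.001), 1]
2 x [np.float64(0.003), np.float64(-0.009), np.float64(-0.139), np.float64(0.002), np.float64(0.0), np.float64(-0.001), 1]
3 x [np.float64(-0.377), np.float64(-0.13), np.float64(-0.039), np.float64(0.002), np.float64(0.0), np.float64(0.124), 1]
3 x [np.float64(-0.377), np.float64(-0.13), np.float64(0.124), np.float64(0.002), np.float64(0.0), np.float64(0.124), 1]
2 x [np.float64(-0.377), np.float64(-0.13), np.float64(0.124), np.float64(0.002), np.float64(0.0), np.float64(0.124), -1]
2 x [np.float64(-0.377), np.float64(-0.13), np.float64(-0.172), np.float64(0.002), np.float64(0.0), np.float64(0.124), -1]
```

>>> play_rows --pt "0 0 0.008 0 0 0 1" --pt "0 0 0.008 0 0 0 1" --pt "0 0 -0.1 0 0 0 1" --pt "-0.18 -0.06 -0.08 0 0 0.06 1" --pt "-0.377 -0.13 -0.039 0 0 0.124 1" --pt "-0.377 -0.13 0.04 0 0 0.124 1" --pt "-0.377 -0.13 0.1 0 0 0.124 1" --pt "-0.377 -0.13 0.124 0 0 0.124 1" --pt "-0.377 -0.13 0.124 0 0 0.124 1" --pt "-0.377 -0.13 0.124 0 0 0.124 -1"

```text
clock: 7.05
position: [459.9, -170.7, 85.1]
tcp_rot: [179.9, 0.0, 86.0]
wrist_force: [-0.5, 0.7, -0.2]
width: 59.6
grip_force: 0.0
```

>>> play_rows --pt "0 0 0 0 0 0 -1" --pt "0 0 -0.2 0 0 0 -1" --pt "0 -0.1 -0.35 0 0 0 -1" --pt "0.1 -0.25 -0.45 0 0 0 -1" --pt "0 -0.4 -0.5 0 0 0 -1" --pt "0 -0.4 -0.5 0 0 0 -1"

```text
clock: 7.8
position: [336.0, -163.3, 235.4]
tcp_rot: [-179.9, 0.0, 85.8]
wrist_force: [0.1, 1.2, 0.6]
width: 85.7
grip_force: 0.0
```

Run:
```python
from h import *
t=snapshot("top");s=snapshot("side");print(sense()["position"])
cv2.imwrite("pics/t2.png",enh(t["img"],200,135,200,150,4));cv2.imwrite("pics/s2.png",enh(s["img"],175,160,195,140,4))
```

```text
[ 340.14693074 -162.75524888  234.61098433]
```

View pics/t2.png

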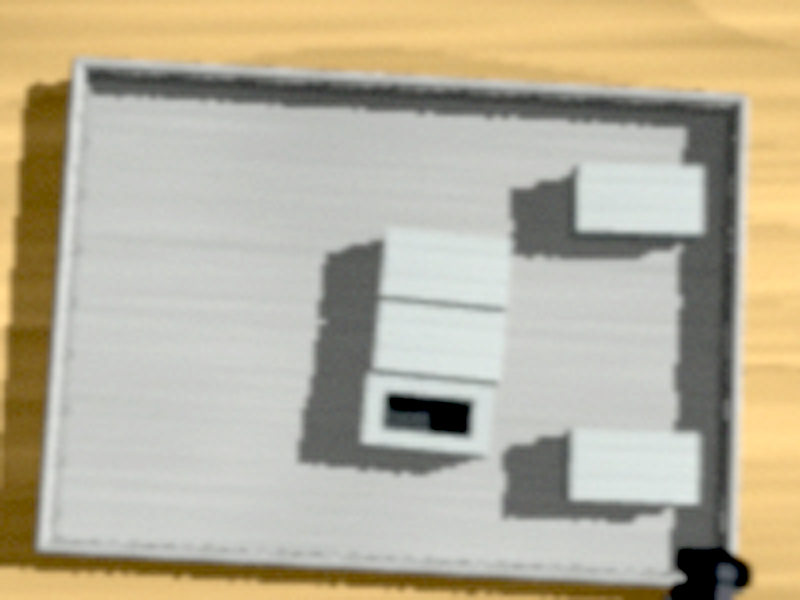

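The tray corners are at (75,62), (745,95) and (40,550) in the 4x crop. The bottom row's far, middle and near blocks are at (445,268), (440,340) and (427,413), and the near one lies pocket up. The two placed blocks are at (640,198) and (635,467).

Run:
```python
from h import *
t=snapshot("top");s=snapshot("side")
T=lambda x,y:(t,x/4+200-.4,y/4+135-.4)
for nm,cs in(("far",((385,228),(512,238),(505,308),(378,297))),("mid",((378,302),(505,312),(497,382),(372,372))),("near",((367,375),(493,385),(487,457),(360,445))),("pA",((577,163),(705,167),(704,235),(574,230))),("pB",((569,429),(701,432),(699,503),(567,498)))):
    P=np.array([pix2w(*T(*c),41)[:2] for c in cs]);d=P[0]-P[1]+P[3]-P[2]
    print(nm,P.mean(0).round(1),np.degrees(np.arctan2(d[1],d[0])).round(1),np.linalg.norm(d)/2, "ends -y",P[1:3].mean(0).round(1))
C=np.array([pix2w(*T(*c),34)[:2] for c in((75,62),(745,95),(40,550))]);print(C.round(1),(C[1]+C[2])/2)
```

```text
far [588.3 -55.8] 83.8 80.4505243104172 ends -y [584.  -95.8]
mid [541.3 -49.9] 84.0 79.3570634382364 ends -y [537.2 -89.3]
near [495.4 -41.3] 83.6 79.2766096729468 ends -y [490.9 -80.7]
pA [ 629.6 -181.3] 86.6 82.17555779783451 ends -y [ 627.2 -222.3]
pB [ 460.9 -169.5] 86.8 82.43578926667011 ends -y [ 458.6 -210.7]
[[ 728.9  177.3]
 [ 697.3 -253.8]
 [ 418.5  200.9]] [557.91738529 -26.46169294]
```

View pics/s2.png

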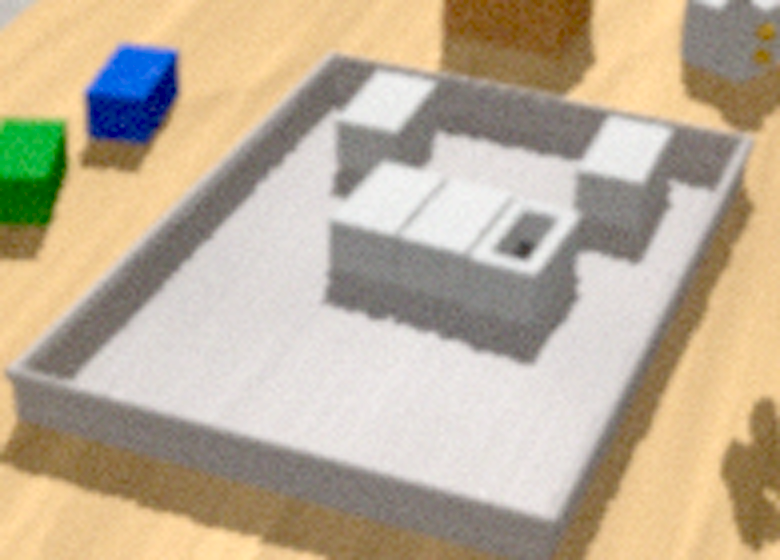

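The side crop confirms this: the near bottom block at (520,240) is pocket up, and the two placed blocks lie flat.

Run:
```python
from h import *
D=down(84);a=(582.5,-114);b=(598.8,42)
plan([((*a,90),D,1,0,58),((*a,31),D,1,1,40),((*b,31),D,1,0,22),((*b,120),D,1,0,50)])
```

```text
5 x [np.float64(0.216), np.float64(0.792), np.float64(0.302), np.float64(0.002), np.float64(-0.0), np.float64(0.045), 1]
3 x [np.float64(0.216), np.float64(0.791), np.float64(0.499), np.float64(0.002), np.float64(-0.0), np.float64(0.045), 1]
8 x [np.float64(0.739), np.float64(0.81), np.float64(0.499), np.float64(0.002), np.float64(-0.0), np.float64(0.045), 1]
2 x [np.float64(0.739), np.float64(0.81), np.float64(0.202), np.float64(0.002), np.float64(-0.0), np.float64(0.045), 1]
```

>>> play_rows --pt "0.216 0.792 0.302 0 0 0.045 1" --pt "0.216 0.792 0.302 0 0 0.045 1" --pt "0.216 0.792 0.302 0 0 0.045 1" --pt "0.216 0.792 0.302 0 0 0.045 1" --pt "0.216 0.792 0.302 0 0 0.045 1" --pt "0.216 0.792 0.4 0 0 0.045 1" --pt "0.216 0.792 0.499 0 0 0.045 1" --pt "0.216 0.792 0.499 0 0 0.045 1"

```text
clock: 9.0
position: [579.4, -113.8, 82.4]
tcp_rot: [-179.7, -0.0, 84.0]
wrist_force: [0.8, 0.4, 0.6]
width: -0.0
grip_force: 0.0
```

>>> play_rows --pt "0.05 0 0 0 0 0 1" --pt "0.12 0 0 0 0 0 1" --pt "0.2 0 0 0 0 0 1" --pt "0.28 0 0 0 0 0 1" --pt "0.36 0 0 0 0 0 1" --pt "0.44 0 0 0 0 0 1" --pt "0.49 0 0 0 0 0 1" --pt "0.523 0 0 0 0 0 1" --pt "0.4 0 -0.05 0 0 0 1" --pt "0.3 0 -0.23 0 0 0 1"

```text
clock: 10.25
position: [588.9, -25.4, 152.2]
tcp_rot: [-179.7, 0.0, 84.0]
wrist_force: [0.8, -0.4, -0.1]
width: -0.1
grip_force: 0.0
```

Run:
```python
from h import *
# near block (pocket up): push by 62 along 84 deg
D=down(84);a=(489.2,-98.5);u=np.array([.1045,.9945])
b=np.array(a)+70*u
plan([((*a,90),D,1,0,58),((*a,31),D,1,1,40),((*b,31),D,1,0,22)])
```

```text
3 x [np.float64(-0.277), np.float64(-0.305), np.float64(0.029), np.float64(-0.007), np.float64(0.001), np.float64(-0.0), 1]
3 x [np.float64(-0.277), np.float64(-0.304), np.float64(0.226), np.float64(-0.007), np.float64(0.001), np.float64(-0.0), 1]
4 x [np.float64(-0.044), np.float64(-0.304), np.float64(0.226), np.float64(-0.007), np.float64(0.001), np.float64(-0.0), 1]
```

>>> play_rows --pt "-0.277 -0.305 0.029 0 0 0 1" --pt "-0.277 -0.305 0.029 0 0 0 1" --pt "-0.277 -0.305 0.12 0 0 0 1" --pt "-0.277 -0.305 0.226 0 0 0 1" --pt "-0.277 -0.305 0.226 0 0 0 1" --pt "-0.23 -0.305 0.226 0 0 0 1" --pt "-0.16 -0.305 0.226 0 0 0 1" --pt "-0.09 -0.305 0.226 0 0 0 1" --pt "-0.044 -0.305 0.226 0 0 0 1" --pt "-0.044 -0.305 0.226 0 0 0 1"

```text
clock: 11.5
position: [499.0, -26.5, 86.5]
tcp_rot: [179.9, -0.1, 84.1]
wrist_force: [-0.2, 0.2, 1.3]
width: -0.0
grip_force: 0.0
```

>>> play_rows --pt "-0.1 0 -0.1 0 0 0 -1" --pt "-0.25 0 -0.28 0 0 0 -1" --pt "-0.45 0.1 -0.4 0 0 0 -1" --pt "-0.55 0.2 -0.4 0 0 0 -1" --pt "-0.6 0.3 -0.4 0 0 0 -1"

```text
clock: 12.12
position: [569.1, -222.9, 207.9]
tcp_rot: [179.8, 0.2, 83.6]
wrist_force: [0.4, 0.0, -0.9]
width: 84.9
grip_force: 0.0
```

Run:
```python
from h import *
t=snapshot("top");print(sense()["position"])
cv2.imwrite("pics/t3.png",enh(t["img"],200,135,200,150,4))
```

```text
[ 573.15001407 -223.58962123  207.445728  ]
```

View pics/t3.png

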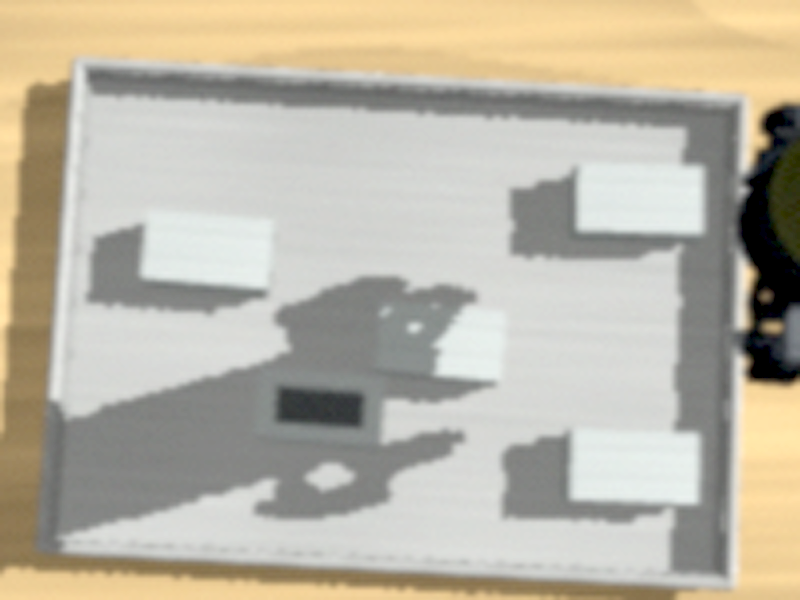

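The far block is now alone at about (207,250). The pocket-up block sits at about (320,408), clear of the middle one, and nothing else moved.

Run:
```python
from h import *
t=snapshot("top")
T=lambda x,y:(t,x/4+200-.4,y/4+135-.4)
c0=np.array([557.5,-26.7]);th=np.radians(-4.2);M=np.array([[np.cos(th),np.sin(th)],[-np.sin(th),np.cos(th)]])
for nm,cs in(("far",((147,211),(273,218),(267,290),(140,280))),("pk",((263,370),(385,381),(379,445),(256,436)))):
    P=np.array([pix2w(*T(*c),41)[:2] for c in cs]);d=P[0]-P[1]+P[3]-P[2]
    print(nm,P.mean(0).round(1),np.degrees(np.arctan2(d[1],d[0])).round(1),np.linalg.norm(d)/2,M@(P.mean(0)-c0))
pk=np.array([503,23.5]);u=np.array([.1045,.9945])
g=pk+18*u
r=tilt(84,-45)
plan([((*g,120),down(84),-1,0,58),((*g,120),r,-1,0,58)])
```

```text
far [603.5  94.1] 84.7 79.91899951230913 [ 36.99850127 123.87193554]
pk [501.7  24.7] 83.9 76.68902624443068 [-59.36876411  47.17111439]
5 x [np.float64(0.845), np.float64(-0.316), np.float64(0.105), np.float64(0.007), np.float64(0.003), np.float64(-0.007), -1]
5 x [np.float64(0.972), np.float64(-0.317), np.float64(0.158), np.float64(0.004), np.float64(-0.997), np.float64(-0.009), -1]
```

>>> play_rows --pt "0.2 -0.07 0.02 0 0 0 -1" --pt "0.4 -0.15 0.05 0 0 0 -1" --pt "0.6 -0.23 0.07 0 0 0 -1" --pt "0.845 -0.316 0.105 0 0 0 -1" --pt "0.88 -0.316 0.12 0 -0.2 0 -1" --pt "0.9 -0.316 0.13 0 -0.45 0 -1" --pt "0.93 -0.316 0.14 0 -0.65 0 -1" --pt "0.95 -0.316 0.15 0 -0.85 0 -1" --pt "0.972 -0.316 0.158 0 -1 0 -1" --pt "0.972 -0.316 0.158 0 -1 0 -1"

```text
clock: 13.48
position: [504.4, 85.5, 156.5]
tcp_rot: [-179.8, 45.0, 84.4]
wrist_force: [0.4, 0.4, -0.5]
width: 85.2
grip_force: 0.0
```

Run:
```python
from h import *
s=sense();print(s["position"],s["tcp_rot"],s["qpos"].round(0))
pk=np.array([502.3,24.3]);u=np.array([.1045,.9945])
g=pk+18*u; r=tilt(84,-45)
print((R.from_euler("xyz",s["tcp_rot"],degrees=True).inv()*r).magnitude()*57.3)
plan([((*g,70),r,-1,0,50),((*g,31),r,-1,2,30),((*g,31),r,1,3,30),((*g,100),r,1,0,40)])
```

```text
[504.42021625  85.50870058 156.45956783] [-179.77172559   45.00164809   84.41988015] [-51.  63.  37. 105.   7.  44. -37.]
0.3047515173099903
1 x [np.float64(0.102), np.float64(0.015), np.float64(0.126), np.float64(0.002), np.float64(0.0), np.float64(0.007), -1]
4 x [np.float64(0.194), np.float64(0.015), np.float64(0.218), np.float64(0.002), np.float64(0.0), np.float64(0.007), -1]
3 x [np.float64(0.194), np.float64(0.015), np.float64(0.218), np.float64(0.002), np.float64(0.0), np.float64(0.007), 1]
2 x [np.float64(0.031), np.float64(0.014), np.float64(0.055), np.float64(0.002), np.float64(0.0), np.float64(0.007), 1]
```

>>> play_rows --pt "0.102 0.015 0.126 0 0 0.007 -1" --pt "0.15 0.015 0.174 0 0 0.007 -1" --pt "0.194 0.015 0.218 0 0 0.007 -1" --pt "0.194 0.015 0.218 0 0 0.007 -1" --pt "0.194 0.015 0.218 0 0 0.007 1" --pt "0.194 0.015 0.218 0 0 0.007 1" --pt "0.194 0.015 0.218 0 0 0.007 1" --pt "0.194 0.015 0.218 0 0 0.007 1" --pt "0.12 0.015 0.144 0 0 0.007 1" --pt "0.031 0.015 0.055 0 0 0.007 1"

```text
clock: 14.72
position: [509.0, 78.1, 140.0]
tcp_rot: [179.8, 45.0, 83.7]
wrist_force: [0.3, 0.2, -1.4]
width: 43.4
grip_force: 61.3
```

Run:
```python
from h import *
q=np.array([492,95.]) # where the grasp point stands over the tray for the standing block
for a in(-15,15,45): plan([((*q,110),tilt(84,a),1,0,40)])
plan([((*q,64),tilt(84,45),1,0,40)])
```

```text
3 x [np.float64(0.016), np.float64(-0.062), np.float64(-0.12), np.float64(0.001), np.float64(0.666), np.float64(-0.006), 1]
6 x [np.float64(-0.05), np.float64(-0.062), np.float64(-0.055), np.float64(0.002), np.float64(1.333), np.float64(-0.005), 1]
9 x [np.float64(-0.074), np.float64(-0.062), np.float64(0.035), np.float64(0.004), np.float64(1.999), np.float64(-0.005), 1]
9 x [np.float64(0.035), np.float64(-0.062), np.float64(0.144), np.float64(0.004), np.float64(1.999), np.float64(-0.005), 1]
```

>>> play_rows --pt "0.01 -0.02 -0.04 0 0.22 0 1" --pt "0.016 -0.04 -0.08 0 0.44 0 1" --pt "0.016 -0.062 -0.12 0 0.66 0 1" --pt "0 -0.062 -0.1 0 0.85 0 1" --pt "-0.02 -0.062 -0.09 0 1 0 1" --pt "-0.02 -0.062 -0.09 0 1 0 1"

```text
clock: 15.48
position: [492.2, 90.2, 163.9]
tcp_rot: [179.8, 0.1, 83.3]
wrist_force: [-0.0, -0.4, -1.8]
width: 43.0
grip_force: 61.4
```

Run:
```python
from h import *
q=np.array([492,95.])
plan([((*q,110),tilt(84,22),1,0,40),((*q,90),tilt(84,45),1,0,40),((*q,64),tilt(84,45),1,0,40)])
```

```text
3 x [np.float64(-0.051), np.float64(-0.002), np.float64(0.013), np.float64(0.007), np.float64(0.491), np.float64(-0.015), 1]
3 x [np.float64(-0.111), np.float64(-0.001), np.float64(0.12), np.float64(0.01), np.float64(1.002), np.float64(-0.013), 1]
1 x [np.float64(-0.111), np.float64(-0.002), np.float64(0.206), np.float64(0.01), np.float64(1.002), np.float64(-0.013), 1]
```

>>> play_rows --pt "-0.025 0 0.007 0 0.24 0 1" --pt "-0.051 0 0.013 0 0.49 0 1" --pt "-0.08 0 0.06 0 0.75 0 1" --pt "-0.111 0 0.12 0.01 1 -0.013 1" --pt "-0.111 0 0.16 0.01 1 -0.013 1" --pt "-0.111 0 0.195 0.01 1 -0.013 1" --pt "-0.111 0 0.206 0.01 1 -0.013 1" --pt "-0.111 0 0.206 0.01 1 -0.013 1"

```text
clock: 16.48
position: [488.9, 63.3, 102.2]
tcp_rot: [179.8, -44.9, 84.8]
wrist_force: [-0.5, 0.2, -1.6]
width: 43.0
grip_force: 61.5
```

Run:
```python
from h import *
s=sense();print(s["wrist_force"],s["moment"],s["qpos"].round(0));d=snapshot("side")
q=np.array([492,95,64.]);print(w2pix(d,q))
cv2.imwrite("pics/s4.png",enh(d["img"],180,150,200,150,4))
plan([((*q[:2],62),tilt(84,45),1,0,40)])
```

```text
[-0.5402726   0.20192976 -1.55232887] [-1.06939962  0.08910257 -0.00556715] [ 37.  68. -48. 119.  -5.   8.  11.]
[292.6847373  240.50840856]
1 x [np.float64(-0.02), np.float64(-0.002), np.float64(-0.009), np.float64(-0.009), np.float64(0.003), np.float64(0.013), 1]
```

View pics/s4.png

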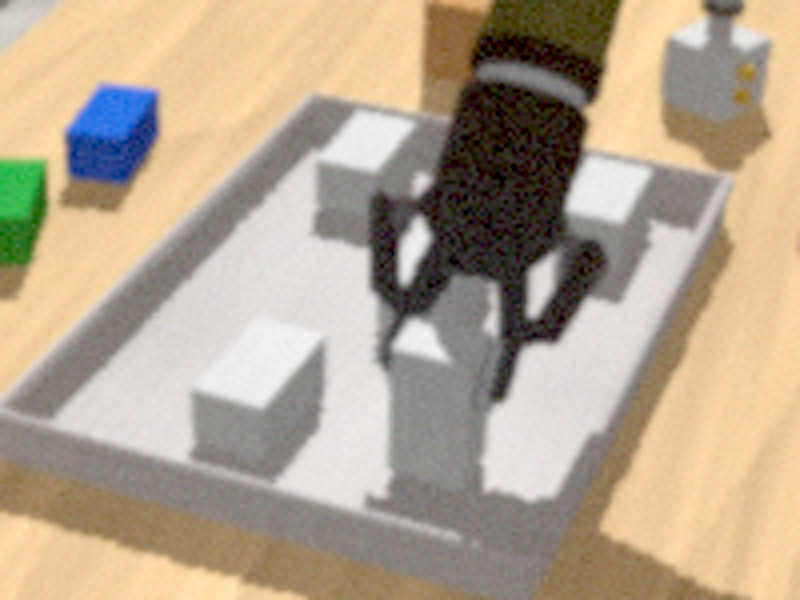

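The block hangs upright at (435,410) in the crop, just above the floor, with clear space around it. I'll lower it until it touches.

>>> play_rows --pt "-0.003 0 0.003 0 0 0 1" --pt "-0.005 0 0.005 0 0 0 1" --pt "-0.005 0 0.005 0 0 0 1"

```text
clock: 16.9
position: [488.9, 61.2, 99.6]
tcp_rot: [179.9, -45.0, 84.5]
wrist_force: [0.0, -0.7, -2.0]
width: 43.2
grip_force: 61.5
```

>>> play_rows --pt "-0.003 0 0.003 0 0 0 1" --pt "-0.005 0 0.005 0 0 0 1" --pt "-0.005 0 0.005 0 0 0 1"

```text
clock: 17.27
position: [488.9, 61.2, 97.4]
tcp_rot: [179.9, -45.0, 84.5]
wrist_force: [0.3, 0.2, -0.3]
width: 43.4
grip_force: 61.5
```

>>> play_rows --pt "-0.003 0 0.003 0 0 0 1" --pt "-0.003 0 0.003 0 0 0 1"

```text
clock: 17.52
position: [488.8, 61.4, 97.3]
tcp_rot: [179.9, -45.1, 84.6]
wrist_force: [-2.1, -5.9, 8.1]
width: 43.4
grip_force: 62.6
```

>>> play_rows --pt "0 0 0 0 0 0 -1" --pt "0 0 0 0 0 0 -1" --pt "0 0 -0.05 0 0 0 -1" --pt "0 0 -0.15 0 0 0 -1" --pt "0 0 -0.3 0 0 0 -1" --pt "0.1 0 -0.4 0 0 0 -1" --pt "0.2 0 -0.42 0 -0.25 0 -1" --pt "0.3 0 -0.42 0 -0.5 0 -1" --pt "0.35 0 -0.42 0 -0.75 0 -1" --pt "0.4 0 -0.42 0 -1 0 -1"

```text
clock: 18.77
position: [487.7, 55.8, 269.6]
tcp_rot: [-179.9, -4.2, 84.5]
wrist_force: [-0.1, -0.8, -1.7]
width: 85.1
grip_force: 0.0
```

Run:
```python
from h import *
t=snapshot("top");d=snapshot("side")
cv2.imwrite("pics/b5.png",np.hstack([enh(d["img"],220,175,100,120,4),enh(t["img"],200,160,100,120,4)]))
q=np.array([489,99,130.])
for a in(-22,-45): plan([((*q[:2],q[2]+20),tilt(84.5,a),-1,0,40)])
```

```text
3 x [np.float64(0.161), np.float64(-0.006), np.float64(0.248), np.float64(0.007), np.float64(-0.589), np.float64(0.022), -1]
5 x [np.float64(0.217), np.float64(-0.005), np.float64(0.292), np.float64(0.011), np.float64(-1.1), np.float64(0.021), -1]
```

View pics/b5.png

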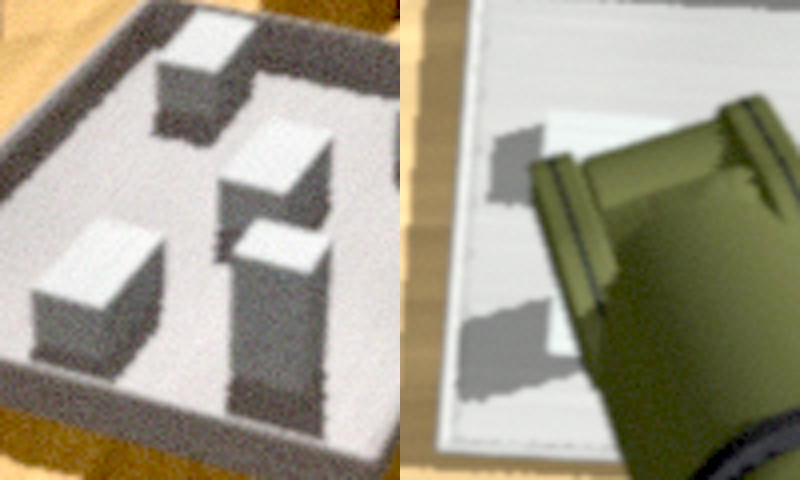

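The block now stands on its end, with its top face around (285,247) in the left half. The other blocks are undisturbed.

Run:
```python
from h import *
d=snapshot("side")
P=np.array([pix2w(d,x/4+220-.4,y/4+175-.4,85)[:2] for x,y in((262,222),(332,237),(308,274),(236,255))]);print(P.round(1),P.mean(0))
q=np.array([492.5,113]) # 7 mm towards the solid (+y) side
for z,a in((150,-22),(130,-45),(62,-45)): plan([((*q,z),tilt(84.5,a),-1,0,40)])
```

```text
[[510.8  91.9]
 [471.2  93.5]
 [474.2 131.2]
 [514.7 126.8]] [492.72541723 110.8670105 ]
3 x [np.float64(0.222), np.float64(0.002), np.float64(0.248), np.float64(0.002), np.float64(-0.589), np.float64(0.015), -1]
5 x [np.float64(0.273), np.float64(0.002), np.float64(0.359), np.float64(0.005), np.float64(-1.101), np.float64(0.014), -1]
5 x [np.float64(0.255), np.float64(0.002), np.float64(0.585), np.float64(0.005), np.float64(-1.101), np.float64(0.014), -1]
```

Run:
```python
from h import *
plan([((498.5,171,150),tilt(84.5,-35),-1,0,40)])
plan([((498.5,171,118),tilt(84.5,-45),-1,0,40)])
```

```text
4 x [np.float64(0.45), np.float64(0.006), np.float64(0.286), np.float64(0.003), np.float64(-0.878), np.float64(0.015), -1]
5 x [np.float64(0.464), np.float64(0.006), np.float64(0.414), np.float64(0.005), np.float64(-1.101), np.float64(0.014), -1]
```

>>> play_rows --pt "0.15 0 0 0 -0.22 0 -1" --pt "0.3 0.003 0 0 -0.44 0 -1" --pt "0.42 0.006 0.1 0 -0.66 0.015 -1" --pt "0.45 0.006 0.25 0 -0.878 0.015 -1" --pt "0.464 0.006 0.35 0 -1 0.015 -1" --pt "0.464 0.006 0.414 0 -1 0.015 -1" --pt "0.464 0.006 0.414 0 -1 0.015 -1"

```text
clock: 19.8
position: [503.4, 200.0, 153.4]
tcp_rot: [-179.8, 40.6, 83.8]
wrist_force: [-0.5, -0.1, 0.3]
width: 85.4
grip_force: 0.0
```

Run:
```python
from h import *
r=tilt(84.5,-45)
plan([((495.7,143,90),r,-1,0,40),((493,115,62),r,-1,1,30),((493,115,62),r,1,4,30),((493,115,100),r,1,0,30)])
```

```text
1 x [np.float64(0.006), np.float64(-0.006), np.float64(0.106), np.float64(-0.016), np.float64(-0.097), np.float64(-0.012), -1]
3 x [np.float64(-0.004), np.float64(-0.004), np.float64(0.238), np.float64(-0.016), np.float64(-0.097), np.float64(-0.012), -1]
4 x [np.float64(-0.004), np.float64(-0.004), np.float64(0.238), np.float64(-0.016), np.float64(-0.097), np.float64(-0.012), 1]
2 x [np.float64(-0.087), np.float64(-0.005), np.float64(0.142), np.float64(-0.016), np.float64(-0.097), np.float64(-0.012), 1]
```

>>> play_rows --pt "0.006 -0.006 0.06 -0.016 -0.097 -0.012 -1" --pt "0.002 -0.005 0.13 -0.016 -0.097 -0.012 -1" --pt "-0.002 -0.004 0.2 -0.016 -0.097 -0.012 -1" --pt "-0.004 -0.004 0.238 -0.016 -0.097 -0.012 -1" --pt "-0.004 -0.004 0.238 -0.016 -0.097 -0.012 -1" --pt "-0.004 -0.004 0.238 -0.016 -0.097 -0.012 1" --pt "-0.004 -0.004 0.238 -0.016 -0.097 -0.012 1" --pt "-0.004 -0.004 0.238 -0.016 -0.097 -0.012 1" --pt "-0.004 -0.004 0.238 -0.016 -0.097 -0.012 1" --pt "-0.087 -0.005 0.142 -0.016 -0.097 -0.012 1"

```text
clock: 21.05
position: [495.6, 156.7, 136.9]
tcp_rot: [-179.9, 45.0, 84.9]
wrist_force: [-0.9, -0.8, -1.5]
width: 43.3
grip_force: 61.4
```

Run:
```python
from h import *
s=sense();print(s["position"],s["tcp_rot"])
# rotate to a=+45 ; block centre lies 17 mm beyond grasp (+u) after the turn
q=(478,115)
plan([((*q,115),tilt(86,-22),1,0,40),((*q,115),tilt(86,0),1,0,40)])
```

```text
[495.60359558 156.67076381 136.9063264 ] [-179.89160029   45.00038972   84.93584968]
3 x [np.float64(-0.12), np.float64(-0.047), np.float64(-0.012), np.float64(-0.016), np.float64(0.511), np.float64(-0.02), 1]
3 x [np.float64(-0.177), np.float64(-0.046), np.float64(0.026), np.float64(-0.012), np.float64(1.0), np.float64(-0.023), 1]
```

>>> play_rows --pt "-0.06 -0.01 -0.04 0 0 0 1" --pt "-0.09 -0.015 -0.03 0 0.25 0 1" --pt "-0.12 -0.024 -0.012 -0.016 0.5 -0.02 1" --pt "-0.15 -0.024 0.01 -0.012 0.75 -0.02 1" --pt "-0.177 -0.024 0.026 -0.012 1 -0.023 1" --pt "-0.177 -0.024 0.026 -0.012 1 -0.023 1"

```text
clock: 21.8
position: [485.4, 108.1, 171.3]
tcp_rot: [179.8, -0.0, 85.4]
wrist_force: [0.5, 0.6, -2.2]
width: 43.5
grip_force: 61.5
```

Run:
```python
from h import *
q=(485,115)
plan([((*q,105),tilt(86,22),1,0,40),((*q,75),tilt(86,45),1,0,40),((*q,36),tilt(86,45),1,1,30)])
```

```text
3 x [np.float64(-0.045), np.float64(-0.003), np.float64(0.054), np.float64(0.007), np.float64(0.489), np.float64(-0.013), 1]
3 x [np.float64(-0.104), np.float64(-0.003), np.float64(0.194), np.float64(0.01), np.float64(1.0), np.float64(-0.011), 1]
3 x [np.float64(-0.104), np.float64(-0.003), np.float64(0.324), np.float64(0.01), np.float64(1.0), np.float64(-0.011), 1]
```

>>> play_rows --pt "-0.02 0 0.027 0 0.24 0 1" --pt "-0.045 -0.003 0.054 0.007 0.489 -0.013 1" --pt "-0.075 -0.003 0.12 0.01 0.75 -0.011 1" --pt "-0.104 -0.003 0.194 0.01 1 -0.011 1" --pt "-0.104 -0.003 0.25 0.01 1 -0.011 1" --pt "-0.104 -0.003 0.3 0.01 1 -0.011 1" --pt "-0.104 -0.003 0.324 0.01 1 -0.011 1" --pt "-0.104 -0.003 0.324 0.01 1 -0.011 1"

```text
clock: 22.8
position: [483.1, 84.0, 74.1]
tcp_rot: [179.9, -45.0, 86.8]
wrist_force: [0.3, 0.3, -1.5]
width: 43.3
grip_force: 61.5
```

Run:
```python
from h import *
s=sense();print(s["position"]-np.array([0,0,38.1]),s["wrist_force"],s["qpos"].round(0))
d=snapshot("side");cv2.imwrite("pics/s6.png",enh(d["img"],200,170,160,130,5))
```

```text
[483.12012464  84.0081392   35.98838918] [ 0.32258501  0.34197321 -1.54965551] [ 36.  73. -50. 119.  22.   6. -13.]
```

View pics/s6.png

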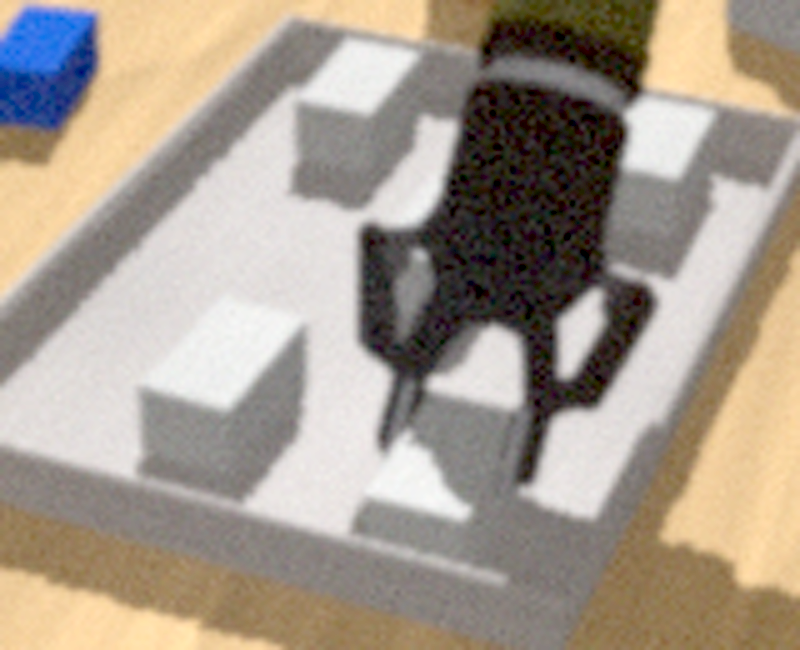

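The block is right way up and flat, just above the floor at (440,470) in the crop, close to the left (+y) wall. I'll back it off the wall a little and lower it to contact.

>>> play_rows --pt "-0.019 0 -0.019 0 0 0 1" --pt "-0.024 0 -0.014 0 0 0 1" --pt "-0.028 0 -0.01 0 0 0 1" --pt "-0.028 0 -0.01 0 0 0 1"

```text
clock: 23.35
position: [483.0, 74.9, 70.7]
tcp_rot: [179.8, -45.1, 86.6]
wrist_force: [-1.2, -3.6, 5.1]
width: 43.0
grip_force: 62.3
```

>>> play_rows --pt "-0.003 0 0.003 0 0 0 1" --pt "-0.005 0 0.005 0 0 0 1" --pt "-0.005 0 0.005 0 0 0 1"

```text
clock: 23.72
position: [483.0, 75.3, 70.6]
tcp_rot: [179.7, -45.2, 86.7]
wrist_force: [-2.3, -11.4, 20.6]
width: 43.0
grip_force: 64.6
```

>>> play_rows --pt "0.004 0 -0.004 0 0 0 1" --pt "0.004 0 -0.004 0 0 0 -1" --pt "0.004 0 -0.004 0 0 0 -1" --pt "0.004 0 -0.004 0 0 0 -1" --pt "0.004 0 -0.06 0 0 0 -1" --pt "0.004 0 -0.2 0 0 0 -1" --pt "0.05 0 -0.4 0 0 0 -1" --pt "0.1 0 -0.55 0 0 0 -1" --pt "0.1 0 -0.7 0 0 0 -1" --pt "0.1 0 -0.85 0 0 0 -1"

```text
clock: 24.98
position: [472.4, -85.1, 270.2]
tcp_rot: [179.9, -45.0, 86.6]
wrist_force: [-0.0, -0.5, -1.1]
width: 85.4
grip_force: 0.0
```

Run:
```python
from h import *
print(sense()["position"])
c0=np.array([557.5,-26.7]);th=np.radians(-4.2);M=np.array([[np.cos(th),np.sin(th)],[-np.sin(th),np.cos(th)]])
for n in("top","side"):
    d=snapshot(n);g=cv2.cvtColor(d["img"],cv2.COLOR_RGB2GRAY);hsv=cv2.cvtColor(d["img"],cv2.COLOR_RGB2HSV)
    poly=np.array([w2pix(d,[*(c0+M.T@np.array(p)),20]) for p in((-145,-205),(145,-205),(145,205),(-145,205))]).astype(int)
    m=cv2.fillPoly(np.zeros_like(g),[poly],255);v=g[m>0];print(n,np.percentile(v,[5,25,50,75,90,97,99]))
    th_=(np.percentile(v,50)+np.percentile(v,99.5))/2
    N,L,S,C=cv2.connectedComponentsWithStats(((g>th_)&(m>0)).astype(np.uint8))
    for i in range(1,N):
        if S[i,4]>60: 
            W=pix2w(d,*C[i],41)[:2];ct=cv2.minAreaRect(np.argwhere(L==i)[:,::-1].astype(np.float32))
            print(S[i,4],C[i].round(1),W.round(1),(M@(W-c0)).round(0),np.round(ct[1],1),round(ct[2],1))
```

```text
[472.38297926 -85.06556497 270.16563686]
top [  7.  48.  94.  98. 102. 110. 111.]
458 [359.6 183.8] [ 631.  -181.4] [  85. -149.] [29.4 15.8] 2.2
495 [251.9 196.4] [605.   92.6] [ 39. 122.] [31.  16.1] 5.2
375 [307.1 219.9] [541.8 -44.9] [-14. -19.] [31.  16.8] 6.1
442 [240.1 242.1] [490.5 123.7] [-78. 145.] [16. 31.] 90.0
side [ 62.  72. 117. 122. 128. 132. 134.]
119 [270.9 185.1] [ 629.9 -176.7] [  83. -144.] [15.9 10.2] 9.5
130 [330.6 197.5] [ 460.1 -163.6] [ -87. -144.] [15.5 10.4] 11.3
266 [288.4 212.5] [543.7 -52.2] [-12. -26.] [14.5 23.6] 38.7
333 [244.7 239.3] [604.   93.7] [ 38. 124.] [15.1 29. ] 42.0
434 [286.8 256.6] [495.7 125.2] [-73. 147.] [37. 21.] 0.0
```

>>> play_rows --pt "0 0 0 0 -0.25 0 -1" --pt "-0.1 0.1 -0.1 0 -0.5 0 -1" --pt "-0.25 0.1 -0.2 0 -0.75 0 -1" --pt "-0.4 0.1 -0.3 0 -1 0 -1" --pt "-0.55 0.1 -0.35 0 -1 0 -1" --pt "-0.7 0.1 -0.4 0 -1 0 -1" --pt "-0.7 0.1 -0.4 0 -1 0 -1" --pt "-0.7 0.1 -0.4 0 -1 0 -1"

```text
clock: 26.08
position: [488.8, -317.2, 204.8]
tcp_rot: [180.0, -0.2, 86.6]
wrist_force: [-0.4, 0.4, 0.1]
width: 85.2
grip_force: 0.0
```

Run:
```python
from h import *
s=sense();print(s["position"],s["dq"].round(1))
c0=np.array([557.5,-26.7]);th=np.radians(-4.2);M=np.array([[np.cos(th),np.sin(th)],[-np.sin(th),np.cos(th)]])
for n,T in(("top",105),("side",127)):
    d=snapshot(n);g=cv2.resize(cv2.cvtColor(d["img"],cv2.COLOR_RGB2GRAY),None,fx=4,fy=4,interpolation=cv2.INTER_CUBIC);g=cv2.GaussianBlur(g,(0,0),2)
    poly=np.array([w2pix(d,[*(c0+M.T@np.array(p)),20])*4 for p in((-145,-205),(145,-205),(145,205),(-145,205))]).astype(int)
    m=cv2.fillPoly(np.zeros_like(g),[poly],255)
    N,L,S,C=cv2.connectedComponentsWithStats(((g>T)&(m>0)).astype(np.uint8))
    for i in range(1,N):
        if S[i,4]>1000:
            k,_=cv2.findContours((L==i).astype(np.uint8),cv2.RETR_EXTERNAL,cv2.CHAIN_APPROX_NONE)
            P=np.array([pix2w(d,*(p/4-.4),41)[:2] for p in k[0][:,0]]).astype(np.float32);r=cv2.minAreaRect(P)
            print(n,np.round(r[0],1),(M@(np.array(r[0])-c0)).round(0),np.round(r[1],1),round(r[2],1))
```

```text
[ 488.79023651 -317.15873004  204.79268017] [-0.6 -1.  -1.4  0.1  0.   0.1  0. ]
top [493.4 139.5] [-76. 161.] [51.4 28.6] 88.5
top [ 455.6 -180.2] [ -90. -161.] [48.8 28.2] 85.3
side [ 629.3 -176.8] [  83. -144.] [51.8 33.4] 87.3
side [543.2 -53.7] [-12. -28.] [75.7 40.6] 83.1
side [604.6  93.2] [ 38. 123.] [73.7 39.1] 83.2
side [489.2 128.7] [-80. 150.] [77.  42.7] 87.1
```

```bash
python3 -c "
from cell import *
print(hand_in())"
```

```text
the job is handed in; nothing more can be done
None
```

I handed the job in at about 26 s. By my last camera measurements, all five blocks lie flat and pocket down with at least one in each quarter, the closest pair about 120 mm apart. Hand-in returned no verdict, and one viewed crop was 800 x 650, over the 800 x 600 limit.

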